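# Clamp the cleat of an oven loading board

### The arm

A 6-joint arm with a two-finger parallel gripper is mounted at the origin on the work surface. World frame = base frame: x ahead of the robot, y to its left, z up, the work surface at z = 0. Lengths are in m, angles in rad, forces in N, time in s.
With the tool pointing down it reaches from about 0.35 to 0.85 m from the base axis. Payload 8.1 kg.
Tool frame: the origin (TCP) lies on the centre line of the jaws, within the pads' length; the fingertips stand robot.tips_ahead ahead of it and the grasp point (between the pads) lies 8 mm behind it (robot.tips_ahead is the distance from the TCP to the fingertips, in m); z points along the fingers, y is the direction in which the jaws open and shut (so a half turn about z gives the same grasp; the last joint's range is limited). The gripper opens to 93 mm and grips with 3 to 60 N. Pads are 15 mm wide; open, the fingers measure 128 mm over their backs; the gripper's body (75 mm by 188 mm) begins 65 mm behind the grasp point.
Start: joints at [1.194, 0.13, 1.488, -0, 1.523, -0.085], TCP at [0.173, 0.575, 0.23] pointing down, gripper open.
Joint ranges: [-2.96, 2.96], [-0.89, 2.26], [0.02, 2.5], [-1.34, 4.48], [0, 2.73], [-2.66, 2.66]. Speed limits (rad/s): [2.39, 2.39, 2.79, 3.14, 3.14, 3.14].

### API

Orientations are given as a rotation vector (axis times angle).
In Python, from plant import monitor, eyes, job, robot gives the robot as it stands.
- The arm moves only by the tool servo_tool, never from a script. Its argument "plan" is a list that holds one entry, the list of rows, each a list of 7 numbers: the closure, from -1 (fully open) to 1 (shut), so that 0 is half open, then the shift along the world's x, y, z in mm, then the turn, a rotation vector about the world's x, y, z in rad. In form: [[[hand, dx, dy, dz, ax, ay, az], ...]]. A call has 1 to 12 rows; each row shifts and turns the commanded pose from where the row before left it; what a row does not reach is not made up. A row lasts 1/10 s, in which the tool goes at most 50 mm and 8.59 degrees, less where a joint would pass 70% of its speed; a pose out of reach is approached as far as the arm can. A call with a gripper value outside its range is refused whole. The fingers move at their own pace and stop on an object; "force" is the grip in N (left out, the last holds). Time passes only in rows, so rows that do not move let the fingers close. It gives the time, the measured TCP pose, the force and the opening at its end, in the units of the state.
- monitor.read_state(): the state, without advancing time (a new reading comes with each control period).
- eyes.read_camera(name): name is "scene" or "top"; returns the picture (480x640x3 uint8, red, green, blue); there is no depth.
- eyes.camera_info(name): a dict with "mtx" (3x3 intrinsics, pixels), "R" (3x3) and "t" (3): a world point X has camera coordinates R X + t. Camera axes: x right, y down, z forward; pixel columns grow to the right and rows downward; lengths in m; the calibration is good to about 2 mm. A picture is of the moment at which its call begins. camera_info takes no time and is no camera call.
- job.close_job(): hands the job in, once; it reports no verdict.
The state is a dict: "t": time; "q": joint angles; "dq": joint speeds; "joint_torque": joint torques, N m; "tool_pos": TCP position; "orientation": TCP orientation; "force": force on the tool from outside, world axes, zero at the start; "wrist_torque": the same for the moment, N m; "opening": finger opening in m.
Only numpy, scipy, OpenCV 4.12 (cv2) and the standard library are available. Lean on these libraries where they do the work, as an engineer would, in place of code of your own. Each camera call takes 0.05 s, during which the arm holds its last target. There are 200 camera calls.

### The job

The end cleat of this oven loading board is being glued back on: gently push the board back in the bench clamp until board and cleat both sit flush against the clamp's fence. Then turn the clamp's bar handle clockwise until the pad meets the cleat, and snug it by feel to about 10 N at the end of the bar: firm, but not so hard that it crushes the wood. Leave it clamped, and the other things on the bench where they are.

Things in the scene. Friction and masses are not known exactly. Their poses are not given: they have to be found in the camera images.
- clamp: bench screw clamp, grey cast iron, bolted to the bench. Origin: on the screw's vertical axis at bench height; +x runs from the open throat to the fence, +z up. Its flat bed, 12 mm thick, x = -130 to +95 mm, y = +-100 mm, carries the work. A C-frame 28 mm wide (x = 34 to 76 mm, behind the fence) reaches forward to the screw boss, 40 mm wide, top 149 mm above the bench.
- fence (a point): middle of the fence's front face at its top edge: an upright cast rib across the clamp's bed, its face at x = +16 mm in the clamp's frame, 200 mm long (y = +-100 mm), its top 40 mm above the bench, 2 mm below the cleat's top.
- board: loose plywood board, 160 (its x) by 240 by 12 mm, 0.3 kg, flat on the bed. Origin: centre of its underside; +x to the fence. Starts 15 to 35 mm short of the fence, askew. Home, its origin is 64 mm before the screw axis. Its near edge overhangs the bed's front by 14 mm or more: push there with the fingertips. It slides with 1 to 5 N, stops firmly; if it stops askew, push the lagging side.
- cleat: loose wooden cleat, 32 mm (its x) by 236 mm by 18 mm high, 0.1 kg, lying along the board's far end and reaching 2 to 7 mm over its far edge, so that it meets the fence first and then slides back on the board. Origin: centre of its underside; +x to the fence. Home, its far face lies along the fence, its middle below the pad, its top 42 mm above the bench.
- pad: steel swivel pad at the foot of the screw, 26 mm in diameter; it sinks with the screw and does not turn. Origin: on the screw axis, some 40 mm above the pressing face. The face starts about 13 to 30 mm above the cleat's top: 0.8 to 2 turns of the handle.
- bar_mid (a point): middle of the bar handle, on the screw axis. The bar is a level steel rod, 10 mm thick, 120 mm long, with 16 mm balls at its ends, through a head 27 mm wide that rises 14 mm above the rod. Nothing else is at its height or above it. It sinks with the screw and is still about 40 mm above the boss when the pad meets the cleat.
- bar_end (a point): centre of one end ball of the bar, 60 mm from the screw axis; the other end is opposite and alike. Clockwise seen from above drives the pad down, 16 mm per turn (steep thread). Turning freely it drags evenly with 0.35 Nm (6 N at the end). Once the pad is on, the torque climbs steeply, over 10 to 20 degrees: 0.5 Nm (8 N) just snug, 0.6 Nm (10 N) right, 0.9 Nm (15 N) crushes. Let go, it holds.
- loaf_tin: bystander: empty bread tin, bare metal, 120 x 210 x 80 mm high, on the bench. Origin: centre of its underside.
- glue_jar: bystander: clear jar with a white lid, 64 mm in diameter, 85 mm high, on the bench. Origin: centre of its underside.
- hammer: bystander: small hammer lying on the bench, 240 mm long. Origin: near the middle of its handle's underside.
Not all that is in view belongs to the job. Of the things shaped like the cleat, the wooden one is meant.

How it is judged:
On the way, in this order (a step that is already met when the one before it is completed fails the run):
1. board and cleat are flush against the fence, flat on the bed (x of board in the frame of clamp above -0.0665 m and z of board in the frame of clamp below 0.0145 m and x of cleat in the frame of clamp above -0.0025 m and z of cleat in the frame of clamp between 0.0215 and 0.0265 m and angle between the y axis of each of board, cleat and the y axis of clamp, either way round below 0.022 rad), for 0.2 s.
2. the pad has been wound down onto the cleat (contact force between pad and cleat above 6 N), for 0.1 s.
At the end, for the whole second after the job is handed in: The pad presses the cleat with 45 to 190 N (8 to 14 N at the bar's end) and the screw holds it so; board and cleat lie flat and at rest with their far faces against the fence, within 2.5 mm and 0.022 rad; the robot has let go (all of step 1 and contact force between pad and cleat between 45 and 190 N and linear speed of cleat below 0.01 m/s); the robot touches nothing.
It fails at once if the cleat is crushed: it is pressed with more than 230 N (contact force between pad and cleat above 230 N).
It fails at once if the board or cleat is shoved with more than 30 N (contact force between any of the fingers, the arm and board above 30 N or contact force between any of the fingers, the arm and cleat above 30 N).
It fails at once if the bread tin, jar or hammer is moved by more than 20 mm (distance of any of loaf_tin, glue_jar, hammer from where it was at the start of the episode above 0.02 m).
It also fails if it takes over 72 s, if anything falls off the work surface, if the arm or the gripper's body presses on something with over 40 N, if the wrist force passes 120 N, or if a joint passes its speed limit or range.

## Working session

There is one attempt and no reset: what is moved stays moved. The work goes in short steps, Python scripts to look and compute and a tool call to move; the robot and the scene stay as the last step left them, time stands still between calls to the robot, and variables do not carry over. Pictures are saved under pics/ and viewed, about 8 in all and at most 12, crops included, and the job is handed in when it is done.

Besides the shell and the picture viewer there is one more tool, called after "Emit:" as a command line: name --argument value ..., lists and objects as JSON in quotes. servo_tool: Moves the arm, as the interface text tells. Its arguments: {"type":"object","properties":{"plan":{"type":"array"},"force":{"type":"number"}},"required":["plan"]}

```bash
ls; mkdir -p pics; python3 - <<'E'
from plant import monitor, eyes, job, robot
import cv2
print(monitor.read_state(), robot.tips_ahead)
for n in ("scene","top"):
    im=eyes.read_camera(n); cv2.imwrite(f"pics/{n}0.png",im[:,:,::-1]); print(n,eyes.camera_info(n))
E
```

```text
pics
{'t': 0.0, 'q': array([ 1.19357778e+00,  1.31189713e-01,  1.48924510e+00, -8.01650543e-06,
        1.52300440e+00, -8.54223296e-02]), 'dq': array([ 0.00029038, -0.00029089,  0.00056066, -0.00333478,  0.00133029,
       -0.00013516]), 'joint_torque': array([ 2.19823050e-04, -5.59864318e+01, -4.91738105e+01,  7.67602259e-02,
        3.59794346e-02, -9.35649041e-05]), 'tool_pos': array([0.17239797, 0.57413395, 0.22858915]), 'orientation': array([-4.56666851e-01, -3.10780324e+00,  2.82582733e-03]), 'force': array([-0.4765302 ,  0.81407174, -0.12711251]), 'wrist_torque': array([-0.02434945, -0.00305901,  0.00148416]), 'opening': 0.09294001247650033} 0.011
scene {'mtx': array([[474.32619084,   0.        , 321.60518725],
       [  0.        , 474.32619084, 240.05199432],
       [  0.        ,   0.        ,   1.        ]]), 'R': array([[-0.87814689,  0.47795846, -0.02034061],
       [ 0.31681082,  0.54916123, -0.77333877],
       [-0.35845353, -0.68554916, -0.63366664]]), 't': array([ 0.50649894, -0.06761391,  1.44711916])}
top {'mtx': array([[461.53684043,   0.        , 320.01451889],
       [  0.        , 461.53684043, 245.53716206],
       [  0.        ,   0.        ,   1.        ]]), 'R': array([[ 0.02138066, -0.99965779,  0.01507233],
       [-0.98993187, -0.02327772, -0.13961745],
       [ 0.13992052, -0.01193546, -0.9900908 ]]), 't': array([-0.01993295,  0.56239214,  1.32349486])}
```

View pics/scene0.png

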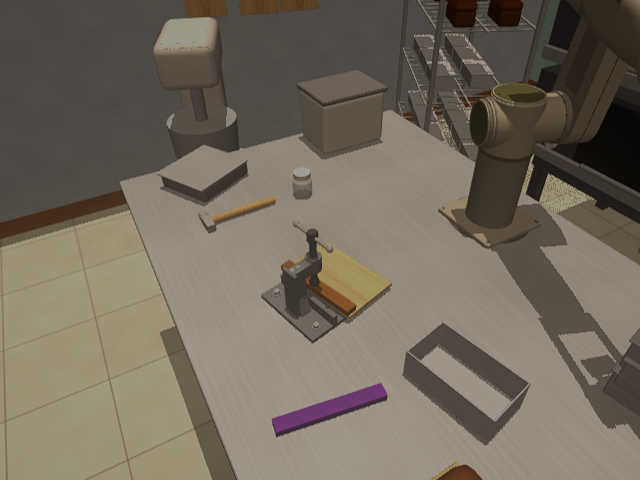

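View pics/top0.png

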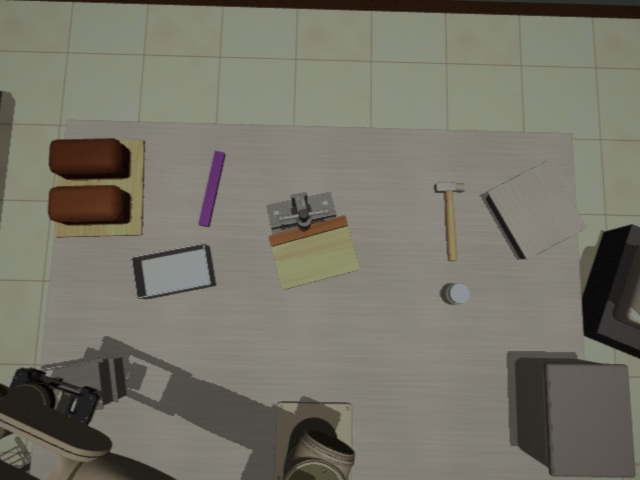

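The scene view shows the clamp at about (305,280), the board at (350,280) and the wooden cleat at (330,295). The top view shows the clamp at (302,212), the cleat at (308,231) and the board at (315,255). Two things are cleat-shaped: the brown bar on the board at top (308,231), and the purple bar lying loose at top (212,189). The brown one fits, being wooden and on the board's far end. I'll confirm in an enlarged crop.

```bash
python3 - <<'E'
import cv2
a=cv2.imread("pics/top0.png")[180:300,250:370]; b=cv2.imread("pics/scene0.png")[210:350,250:400]
cv2.imwrite("pics/c_top.png",cv2.resize(a,None,fx=5,fy=5,interpolation=cv2.INTER_CUBIC))
cv2.imwrite("pics/c_sc.png",cv2.resize(b,None,fx=4,fy=4,interpolation=cv2.INTER_CUBIC))
E
```

```text
(no output)
```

View pics/c_top.png

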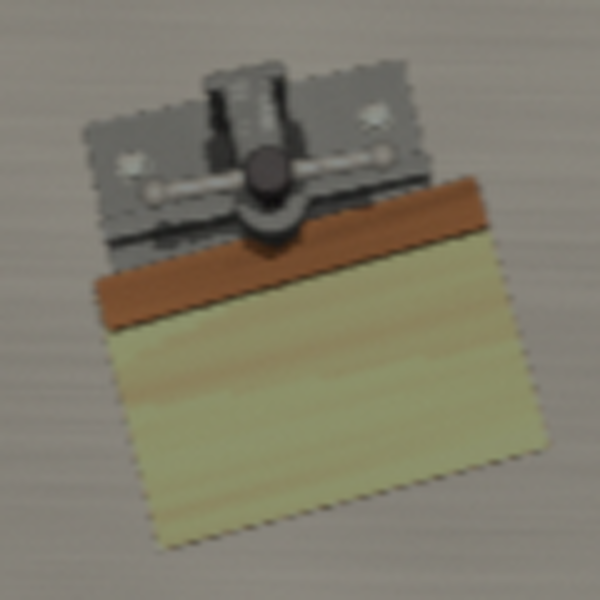

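View pics/c_sc.png

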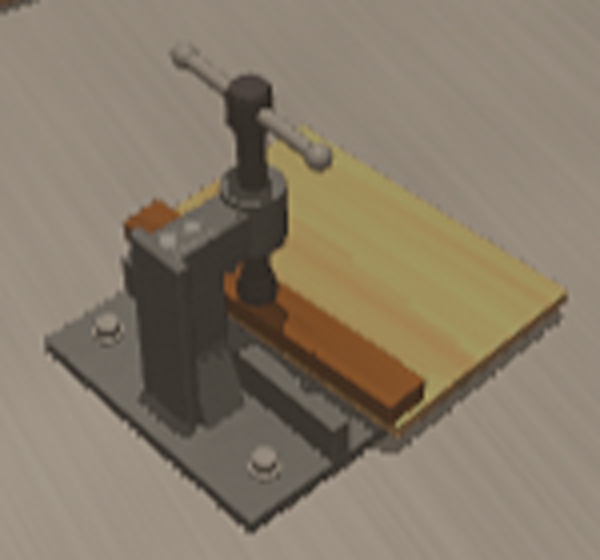

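The crops confirm the wooden cleat on the board. Top crop corners:
- **Bed, far side:** (85,125) and (407,60).
- **Bar balls:** (155,191) and (382,154).
- **Cleat:** (95,283), (478,178), (490,228) and (110,332).
- **Board, near side:** (162,548) and (547,448).

```bash
cat > h.py <<'E'
import numpy as np
from plant import monitor, eyes, job, robot
def P(n):
    c=eyes.camera_info(n); return c["mtx"],c["R"],c["t"]
def ray(n,uv):
    K,R,t=P(n); d=R.T@np.linalg.solve(K,[*uv,1.]); return -R.T@t,d
def atz(n,uv,z):
    o,d=ray(n,uv); return o+d*(z-o[2])/d[2]
def tri(uv1,uv2):
    o1,d1=ray("top",uv1); o2,d2=ray("scene",uv2)
    s=np.linalg.lstsq(np.c_[d1,-d2],o2-o1,rcond=None)[0]; a=o1+d1*s[0]; b=o2+d2*s[1]
    return (a+b)/2, np.linalg.norm(a-b)
def proj(n,X):
    K,R,t=P(n); p=K@(R@np.asarray(X)+t); return p[:2]/p[2]
tc=lambda x,y:((x+.5)/5-.5+250,(y+.5)/5-.5+180)
sc=lambda x,y:((x+.5)/4-.5+250,(y+.5)/4-.5+210)
E
python3 - <<'E'
from h import *
np.set_printoptions(precision=4,suppress=True)
print("bed"); A=atz("top",tc(85,125),.012);B=atz("top",tc(407,60),.012);print(A,B,np.linalg.norm(A-B))
A3=atz("scene",sc(48,342),.012);B3=atz("scene",sc(250,528),.012);print('scene bed',A3,B3,np.linalg.norm(A3-B3))
for X,Y in((A,B),(A3,B3)):
    y=(X-Y)[:2]; y/=np.linalg.norm(y); x=np.array([y[1],-y[0]]); print("yaw",np.arctan2(x[1],x[0]),"orig",(X+Y)[:2]/2-.095*x)
b1=tri(tc(155,191),sc(319,156)); b2=tri(tc(382,154),sc(185,55)); print("balls",b1,b2,np.linalg.norm(b1[0]-b2[0]),(b1[0]+b2[0])/2)
b1=tri(tc(155,191),sc(185,55)); b2=tri(tc(382,154),sc(319,156)); print("alt",b1[1],b2[1])
for n,pts,z in(("cleat",[(95,283),(478,178),(490,228),(110,332)],.042),("board",[(162,548),(547,448)],.024)):
    W=[atz("top",tc(*p),z) for p in pts]; print(n,*W,"len",np.linalg.norm(W[0]-W[1])); d=W[0]-W[1]; print("yaw",np.arctan2(-d[0],d[1]))
W=[atz("scene",sc(*p),.024) for p in [(566,297),(398,432)]];print("board scene",W)
print("cleat scene",atz("scene",sc(424,383),.042),atz("scene",sc(392,412),.042))
for n,uv in(("hammer",(452,222)),("jar",(458,294)),("tin",(175,271))): print(n,atz("top",uv,.03))
E
```

```text
bed
[0.6887 0.1578 0.012 ] [ 0.7343 -0.0377  0.012 ] 0.2007518137742694
scene bed [ 0.7328 -0.0296  0.012 ] [0.6899 0.1632 0.012 ] 0.19755363819793548
yaw 0.22932087161177905 orig [0.619  0.0384]
yaw -2.923026895242614 orig [0.8041 0.0874]
balls (array([0.6083, 0.0995, 0.2086]), np.float64(0.0023998805542258484)) (array([ 0.6311, -0.0184,  0.2083]), np.float64(0.0019408930934964735)) 0.12010164600611337 [0.6197 0.0405 0.2085]
alt 0.0753485078868466 0.09110998609679626
cleat [0.5866 0.145  0.042 ] [ 0.6553 -0.0803  0.042 ] [ 0.6253 -0.0879  0.042 ] [0.5576 0.1352 0.042 ] len 0.2356168690889415
yaw 0.29600627162923393
board [0.4325 0.1016 0.024 ] [ 0.4967 -0.1248  0.024 ] len 0.23535228597375377
yaw 0.2763257115918701
board scene [array([0.4346, 0.1084, 0.024 ]), array([0.5852, 0.1522, 0.024 ])]
cleat scene [0.5606 0.1406 0.042 ] [0.5888 0.1508 0.042 ]
hammer [ 0.6449 -0.403   0.03  ]
jar [ 0.4295 -0.4167  0.03  ]
tin [0.4785 0.4169 0.03  ]
```

Measurements are consistent: ball spacing comes out at 120.1 mm, the cleat 235.6 mm and the fence-side bed edge 200 mm. That gives:
- **Clamp:** origin about (0.6195, 0.0405), yaw about 0.225.
- **Board:** near edge about 17 mm short, with its left side lagging.

I'll stage in front of the board's near edge.

Emit:
servo_tool --plan '[[[-1,23,-34,0,0,0,0.032],[-1,24,-34,0,0,0,0.032],[-1,23,-34,0,0,0,0.032],[-1,24,-34,0,0,0,0.032],[-1,23,-34,0,0,0,0.032],[-1,24,-34,0,0,0,0.032],[-1,23,-35,0,0,0,0.032],[-1,24,-35,0,0,0,0.032],[-1,10,-39,0,0,0,0.033],[-1,10,-39,0,0,0,0.033],[-1,10,-39,0,0,0,0.033],[-1,10,-39,0,0,0,0.033]]]'

```text
t: 1.3
tool_pos: [0.4005, 0.143, 0.2293]
orientation: [0.153, -3.137, 0.0]
force: [0.6, 0.0, -0.8]
opening: 0.0929
```

Emit:
servo_tool --plan '[[[-1,9,-39,-20,0,0,0.032],[-1,9,-39,-30,0,0,0.032],[-1,9,-39,-30,0,0,0.032],[-1,9,-39,-30,0,0,0.032],[-1,0,0,-30,0,0,0],[-1,0,0,0,0,0,0],[-1,0,0,0,0,0,0]]]'

```text
t: 2.0
tool_pos: [0.4358, -0.011, 0.0896]
orientation: [0.351, -3.12, -0.001]
force: [0.4, 0.0, 1.1]
opening: 0.093
```

```bash
python3 - <<'E'
from h import *
np.set_printoptions(precision=4,suppress=True)
s=monitor.read_state();print(s["t"],s["tool_pos"],s["orientation"],s["force"],s["wrist_torque"],s["q"])
a=np.linspace(0,6.283,73)
for z in(.05,.055,.06,.065,.07,.075):
    w=np.array([proj("scene",[.6195+.013*np.cos(t),.0405+.013*np.sin(t),z]) for t in a]); i=w[:,1].argmax(); print(z,((w[i]-[250,210])*4))
print(proj("scene",[.6195,.0405,.149]))
E
```

```text
2.0 [ 0.4358 -0.011   0.0896] [ 0.3508 -3.12   -0.0011] [0.3583 0.034  1.0941] [ 0.0541 -0.0424  0.0183] [-0.1431 -0.2086  2.0809  0.0002  1.2713 -1.9379]
0.05 [254.4037 318.0006]
0.055 [254.1482 312.1783]
0.06 [253.8913 306.3238]
0.065 [253.633 300.437]
0.07 [253.3733 294.5175]
0.075 [253.1121 288.5652]
[312.4933 255.3904]
```

Pad face is about 61 mm up, so a gap of about 19 mm, or roughly 1.2 turns. Next I descend and push gently.

Emit:
servo_tool --plan '[[[-1,0,0,-25,0,0,0],[-1,0,0,-25,0,0,0],[-1,0,0,-15,0,0,0],[-1,0,0,-4,0,0,0],[-1,3.9,0.9,0,0,0,0],[-1,3.9,0.9,0,0,0,0],[-1,2,0.45,0,0,0,0],[-1,2,0.45,0,0,0,0],[-1,2,0.45,0,0,0,0],[-1,2,0.45,0,0,0,0]]]'

```text
t: 3.0
tool_pos: [0.4518, -0.0076, 0.0206]
orientation: [0.352, -3.12, -0.0]
force: [-5.1, -0.8, 3.5]
opening: 0.0928
```

Emit:
servo_tool --plan '[[[-1,2,0.45,0,0,0,0],[-1,2,0.45,0,0,0,0],[-1,2,0.45,0,0,0,0],[-1,2,0.45,0,0,0,0]]]'

```text
t: 3.4
tool_pos: [0.4601, -0.0057, 0.0204]
orientation: [0.351, -3.121, -0.001]
force: [-4.1, 1.0, 2.2]
opening: 0.093
```

Emit:
servo_tool --plan '[[[-1,2,0.45,0,0,0,0],[-1,2,0.45,0,0,0,0],[-1,1,0.22,0,0,0,0],[-1,1,0.22,0,0,0,0]]]'

```text
t: 3.8
tool_pos: [0.4665, -0.0047, 0.0206]
orientation: [0.351, -3.122, 0.0]
force: [-2.0, -0.2, -0.2]
opening: 0.0933
```

Emit:
servo_tool --plan '[[[-1,1,0.22,0,0,0,0],[-1,1,0.22,0,0,0,0],[-1,1,0.22,0,0,0,0]]]'

```text
t: 4.1
tool_pos: [0.4694, -0.0039, 0.0206]
orientation: [0.351, -3.122, 0.0]
force: [-1.7, -0.7, -1.6]
opening: 0.0931
```

Emit:
servo_tool --plan '[[[-1,1,0.22,0,0,0,0],[-1,0.5,0.11,0,0,0,0],[-1,0.5,0.11,0,0,0,0]]]'

```text
t: 4.4
tool_pos: [0.4711, -0.0035, 0.0206]
orientation: [0.352, -3.121, 0.0]
force: [-4.8, -2.0, 1.7]
opening: 0.0931
```

Emit:
servo_tool --plan '[[[-1,0.5,0.11,0,0,0,0],[-1,0.5,0.11,0,0,0,0],[-1,0,0,0,0,0,0]]]'

```text
t: 4.7
tool_pos: [0.4712, -0.0035, 0.0206]
orientation: [0.351, -3.119, 0.0]
force: [-9.3, -2.0, 5.7]
opening: 0.093
```

Emit:
servo_tool --plan '[[[-1,0.5,0.11,0,0,0,0],[-1,0.5,0.11,0,0,0,0],[-1,0,0,0,0,0,0]]]'

```text
t: 5.0
tool_pos: [0.4713, -0.0035, 0.0206]
orientation: [0.351, -3.117, 0.0]
force: [-14.9, -3.4, 11.1]
opening: 0.0929
```

Emit:
servo_tool --plan '[[[-1,0.5,0.11,0,0,0,0],[-1,0,0,0,0,0,0]]]'

```text
t: 5.2
tool_pos: [0.4713, -0.0035, 0.0206]
orientation: [0.351, -3.116, 0.001]
force: [-17.1, -4.0, 13.9]
opening: 0.0926
```

Emit:
servo_tool --plan '[[[-1,0.5,0.11,0,0,0,0],[-1,0,0,0,0,0,0]]]'

```text
t: 5.4
tool_pos: [0.4713, -0.0035, 0.0205]
orientation: [0.351, -3.115, 0.001]
force: [-21.3, -6.3, 17.9]
opening: 0.093
```

Firm stop. I'll back off at once and look.

Emit:
servo_tool --plan '[[[-1,-2,-0.45,0,0,0,0],[-1,-6,-1.4,0,0,0,0],[-1,-25,-5.6,0,0,0,0],[-1,-30,-7,0,0,0,0],[-1,0,0,0,0,0,0]]]'

```text
t: 5.9
tool_pos: [0.4083, -0.0173, 0.0197]
orientation: [0.351, -3.12, -0.001]
force: [-0.3, 0.5, -0.3]
opening: 0.0935
```

```bash
python3 - <<'E'
from h import *
import cv2
ims={n:eyes.read_camera(n)[:,:,::-1] for n in("top","scene")}
for n,im in ims.items(): cv2.imwrite(f"pics/{n}1.png",im)
a=cv2.resize(ims["top"][180:300,250:370],None,fx=5,fy=5,interpolation=cv2.INTER_CUBIC)
cv2.imwrite("pics/c1.png",a)
E
```

```text
(no output)
```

View pics/c1.png

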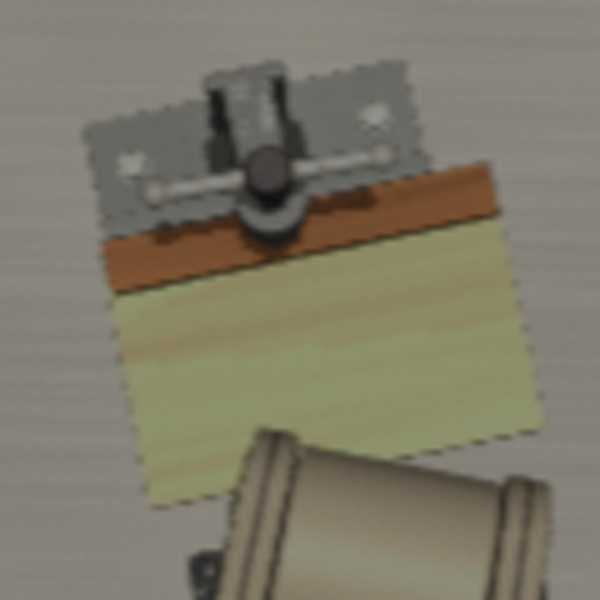

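Board and cleat now lie parallel to the bed, all slopes about -0.20. Cleat corners are (105,240), (490,163), (500,215), (115,293); board near corners are (152,508), (543,430). I'll check the distances.

```bash
python3 - <<'E'
from h import *
np.set_printoptions(precision=4,suppress=True)
T=lambda p,z:atz("top",tc(*p),z)[:2]
A,B=T((85,125),.012),T((407,60),.012)
y=(A-B)/np.linalg.norm(A-B);x=np.array([y[1],-y[0]])
for n,pts,z in(("cleat far",[(105,240),(490,163)],.042),("cleat near",[(115,293),(500,215)],.042),("board near",[(152,508),(543,430)],.024)):
    print(n,[(.095+(T(p,z)-(A+B)/2)@x, (T(p,z)-(A+B)/2)@y) for p in pts])
E
```

```text
cleat far [(np.float64(0.016802914032172864), np.float64(0.10048683818248662)), (np.float64(0.015855188196832737), np.float64(-0.13285361361530776))]
cleat near [(np.float64(-0.015565234002600806), np.float64(0.1008105809388493)), (np.float64(-0.016155974108131146), np.float64(-0.13191136642708798))]
board near [(np.float64(-0.14298767621476843), np.float64(0.10515789250028813)), (np.float64(-0.1452599275781455), np.float64(-0.1311196077599295))]
```

Flush: the cleat far face is at 16.3 mm (fence 16), and the board's near edge at -144 mm (home -144). Next I go over the bar, with the fingers straddling it as a pure couple about the screw axis.

Emit:
servo_tool --plan '[[[-1,0,0,40,0,0,0],[-0.5,0,0,50,0,0,0],[-0.5,0,0,50,0,0,0],[-0.5,0,0,50,0,0,0.1],[-0.5,0,0,50,0,0,0.1],[-0.5,0,0,10,0,0,0.1],[-0.5,42.3,11.5,0,0,0,0.1],[-0.5,42.3,11.5,0,0,0,0.1],[-0.5,42.3,11.5,0,0,0,0.1],[-0.5,42.3,11.5,0,0,0,0],[-0.5,42.3,11.5,0,0,0,0],[-0.5,0,0,0,0,0,0]]]'

```text
t: 7.2
tool_pos: [0.6268, 0.042, 0.2662]
orientation: [1.259, -2.875, -0.004]
force: [-0.0, -0.1, -0.9]
opening: 0.0694
```

Emit:
servo_tool --plan '[[[-0.5,0,0,0,0,0,0],[-0.5,0,0,0,0,0,0]]]'

```text
t: 7.4
tool_pos: [0.6231, 0.0403, 0.2714]
orientation: [-1.258, 2.877, -0.001]
force: [-0.3, -0.1, -0.1]
opening: 0.0696
```

```bash
python3 - <<'E'
from h import *
np.set_printoptions(precision=4,suppress=True)
s=monitor.read_state();print({k:s[k] for k in("t","tool_pos","orientation","force","wrist_torque","q","opening")})
E
```

```text
{'t': 7.4, 'tool_pos': array([0.6231, 0.0403, 0.2714]), 'orientation': array([-1.2581,  2.8775, -0.0008]), 'force': array([-0.2663, -0.1236, -0.0883]), 'wrist_torque': array([ 0.0588, -0.0235,  0.0023]), 'q': array([-0.0175,  0.1818,  1.356 , -0.    ,  1.6026, -2.4126]), 'opening': 0.06955212465286294}
```

Emit:
servo_tool --plan '[[[-0.5,-3.5,0.2,-20,0,0,0],[-0.5,0,0,-30,0,0,0],[-0.5,0,0,-12,0,0,0],[-0.5,0,0,0,0,0,-0.1],[-0.5,0,0,0,0,0,-0.1],[-0.5,0,0,0,0,0,-0.1],[-0.5,0,0,0,0,0,-0.1],[-0.5,0,0,0,0,0,-0.1],[-0.5,0,0,-0.2,0,0,-0.1],[-0.5,0,0,-0.2,0,0,-0.1],[-0.5,0,0,-0.2,0,0,-0.1]]]'

```text
t: 8.5
tool_pos: [0.6188, 0.0402, 0.2089]
orientation: [-0.032, 3.141, -0.0]
force: [-0.5, 0.3, -4.4]
opening: 0.07
```

```bash
cat > st.py <<'E'
from h import *
import cv2
np.set_printoptions(precision=4,suppress=True)
s=monitor.read_state();print({k:s[k] for k in("t","tool_pos","force","wrist_torque")},"theta",s["q"][0]-s["q"][5],"q6",s["q"][5])
E
python3 st.py; python3 -c "
from h import *
import cv2
im=eyes.read_camera('scene')[150:330,220:420,::-1]; cv2.imwrite('pics/s2.png',cv2.resize(im,None,fx=3,fy=3,interpolation=cv2.INTER_CUBIC))"
```

```text
{'t': 8.5, 'tool_pos': array([0.6188, 0.0402, 0.2089]), 'force': array([-0.5245,  0.3129, -4.4121]), 'wrist_torque': array([-0.0564,  0.0907,  0.3424])} theta 1.5908950176261434 q6 -1.6086255143341832
```

View pics/s2.png

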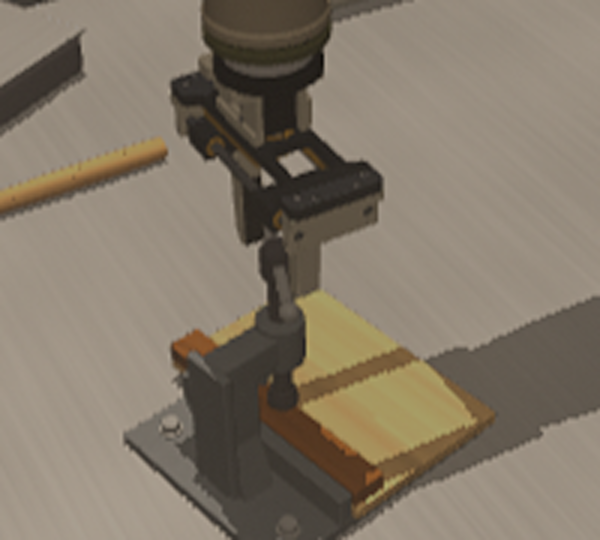

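Engaged cleanly: torque is 0.34 Nm, which is the free drag, with little side force. The picture shows the near finger on the rod at (300,290). I'll wind on.

Emit:
servo_tool --plan '[[[-0.5,0,0,-0.3,0,0,-0.12],[-0.5,0,0,-0.3,0,0,-0.12],[-0.5,0,0,-0.3,0,0,-0.12],[-0.5,0,0,-0.3,0,0,-0.12],[-0.5,0,0,-0.3,0,0,-0.12],[-0.5,0,0,-0.3,0,0,-0.12],[-0.5,0,0,-0.3,0,0,-0.12],[-0.5,0,0,-0.3,0,0,-0.12],[-0.5,0,0,-0.3,0,0,-0.12],[-0.5,0,0,-0.3,0,0,-0.12],[-0.5,0,0,-0.3,0,0,-0.12],[-0.5,0,0,-0.3,0,0,-0.12]]]'

```text
t: 9.75
tool_pos: [0.6185, 0.0409, 0.2052]
orientation: [-2.045, -2.384, -0.0]
force: [-1.9, 2.8, -1.8]
opening: 0.0698
```

```bash
python3 st.py
```

```text
{'t': 9.75, 'tool_pos': array([0.6185, 0.0409, 0.2052]), 'force': array([-1.9135,  2.7633, -1.7661]), 'wrist_torque': array([0.4091, 0.5475, 0.3741])} theta 0.1527804938003841 q6 -0.16994624462907237
```

Emit:
servo_tool --plan '[[[-0.5,0,0,-0.3,0,0,-0.12],[-0.5,0,0,-0.3,0,0,-0.12],[-0.5,0,0,-0.3,0,0,-0.12],[-0.5,0,0,-0.3,0,0,-0.12],[-0.5,0,0,-0.3,0,0,-0.12],[-0.5,0,0,-0.3,0,0,-0.12],[-0.5,0,0,-0.3,0,0,-0.12],[-0.5,0,0,-0.3,0,0,-0.12],[-0.5,0,0,-0.3,0,0,-0.12],[-0.5,0,0,-0.3,0,0,-0.12],[-0.5,0,0,-0.3,0,0,-0.12],[-0.5,0,0,-0.3,0,0,-0.12]]]'

```text
t: 10.95
tool_pos: [0.619, 0.0413, 0.2016]
orientation: [-3.109, -0.444, -0.001]
force: [0.1, 4.0, -3.2]
opening: 0.0696
```

```bash
python3 st.py
```

```text
{'t': 10.95, 'tool_pos': array([0.619 , 0.0413, 0.2016]), 'force': array([ 0.1054,  3.966 , -3.1527]), 'wrist_torque': array([0.6255, 0.1119, 0.3211])} theta -1.2869016680236183 q6 1.2700884545151552
```

Emit:
servo_tool --plan '[[[-0.5,0,0,-0.3,0,0,-0.115],[-0.5,0,0,-0.3,0,0,-0.115],[-0.5,0,0,-0.3,0,0,-0.115],[-0.5,0,0,-0.3,0,0,-0.115],[-0.5,0,0,-0.3,0,0,-0.115],[-0.5,0,0,-0.3,0,0,-0.115],[-0.5,0,0,-0.3,0,0,-0.115],[-0.5,0,0,-0.3,0,0,-0.115],[-0.5,0,0,-0.3,0,0,-0.115],[-0.5,0,0,-0.3,0,0,-0.115]]]'

```text
t: 11.95
tool_pos: [0.6194, 0.041, 0.1987]
orientation: [-2.85, 1.318, -0.002]
force: [2.3, 2.1, -4.6]
opening: 0.0702
```

```bash
python3 st.py
```

```text
{'t': 11.95, 'tool_pos': array([0.6194, 0.041 , 0.1987]), 'force': array([ 2.3149,  2.1149, -4.5677]), 'wrist_torque': array([ 0.4282, -0.2771,  0.358 ])} theta -2.4369557580305434 q6 2.4198608164076876
```

Still free (0.36 Nm). I'll lift, turn back half a turn and re-engage.

Emit:
servo_tool --plan '[[[-0.5,0,0,0,0,0,0.1],[-0.5,0,0,35,0,0,0],[-0.5,0,0,0,0,0,0.145],[-0.5,0,0,0,0,0,0.145],[-0.5,0,0,0,0,0,0.145],[-0.5,0,0,0,0,0,0.145],[-0.5,0,0,0,0,0,0.145],[-0.5,0,0,0,0,0,0.145],[-0.5,0,0,0,0,0,0.145],[-0.5,0,0,0,0,0,0.145],[-0.5,0,0,0,0,0,0.145],[-0.5,0,0,0,0,0,0.145]]]'

```text
t: 13.15
tool_pos: [0.6195, 0.0402, 0.2346]
orientation: [2.954, 1.067, 0.004]
force: [0.0, 0.2, 0.7]
opening: 0.0696
```

Emit:
servo_tool --plan '[[[-0.5,0,0,0,0,0,0.145],[-0.5,0,0,0,0,0,0.145],[-0.5,0,0,0,0,0,0.145],[-0.5,0,0,0,0,0,0.145],[-0.5,0,0,0,0,0,0.145],[-0.5,0,0,0,0,0,0.145],[-0.5,0,0,0,0,0,0.145],[-0.5,0,0,0,0,0,0.145],[-0.5,0,0,0,0,0,0.145],[-0.5,0,0,0,0,0,0.145],[-0.5,0,0,0,0,0,0.145],[-0.5,0,0,0,0,0,0.145]]]'

```text
t: 14.35
tool_pos: [0.6195, 0.0402, 0.2346]
orientation: [1.088, 2.945, 0.001]
force: [-0.4, -0.3, 0.3]
opening: 0.0697
```

Emit:
servo_tool --plan '[[[-0.5,0,0,0,0,0,0],[-0.5,0,0,0,0,0,0]]]'

```text
t: 14.55
tool_pos: [0.6195, 0.0403, 0.234]
orientation: [1.105, 2.939, 0.001]
force: [0.2, -0.4, -0.5]
opening: 0.07
```

```bash
python3 st.py
```

```text
{'t': 14.55, 'tool_pos': array([0.6195, 0.0403, 0.234 ]), 'force': array([ 0.2022, -0.3939, -0.5225]), 'wrist_torque': array([-0.0552,  0.0256, -0.0509])} theta 0.8514003786744255 q6 -0.8689925099431793
```

Emit:
servo_tool --plan '[[[-0.5,0,0,-25,0,0,0],[-0.5,0,0,-11,0,0,0],[-0.5,0,0,0,0,0,0],[-0.5,0,0,0,0,0,-0.1],[-0.5,0,0,0,0,0,-0.1],[-0.5,0,0,-0.2,0,0,-0.1],[-0.5,0,0,-0.2,0,0,-0.1],[-0.5,0,0,-0.2,0,0,-0.1],[-0.5,0,0,-0.2,0,0,-0.1],[-0.5,0,0,-0.2,0,0,-0.1],[-0.5,0,0,-0.2,0,0,-0.1]]]'

```text
t: 15.65
tool_pos: [0.619, 0.0408, 0.1957]
orientation: [-2.164, -2.276, 0.001]
force: [-0.3, 1.4, -4.6]
opening: 0.0698
```

```bash
python3 st.py; python3 -c "
from h import *
import cv2
im=eyes.read_camera('scene')[220:330,240:380,::-1]; cv2.imwrite('pics/s3.png',cv2.resize(im,None,fx=5,fy=5,interpolation=cv2.INTER_CUBIC))"
```

```text
{'t': 15.65, 'tool_pos': array([0.619 , 0.0408, 0.1957]), 'force': array([-0.3433,  1.3711, -4.6383]), 'wrist_torque': array([0.1196, 0.1722, 0.3628])} theta 0.05030720098887327 q6 -0.06735124565051867
```

View pics/s3.png

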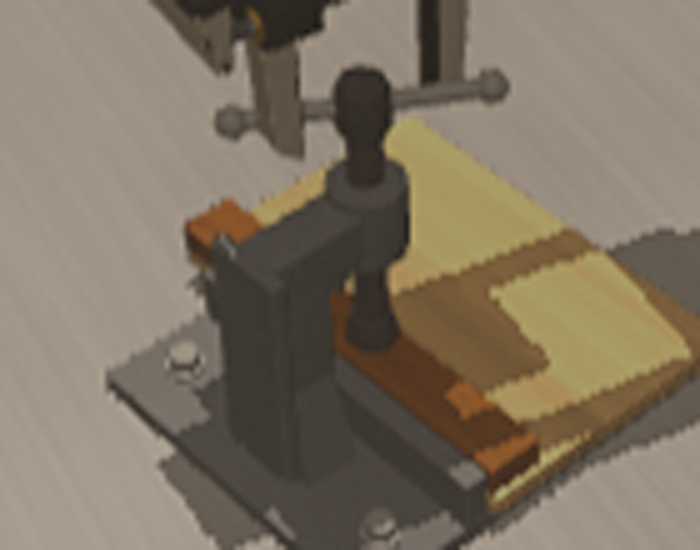

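The view shows the bar engaged. The pad's lower rim is at crop (373,350), about 48 mm high, so about 6 mm or 2.3 rad to go.

Emit:
servo_tool --plan '[[[-0.5,0,0,-0.25,0,0,-0.1],[-0.5,0,0,-0.25,0,0,-0.1],[-0.5,0,0,-0.25,0,0,-0.1],[-0.5,0,0,-0.25,0,0,-0.1],[-0.5,0,0,-0.25,0,0,-0.1],[-0.5,0,0,-0.25,0,0,-0.1],[-0.5,0,0,-0.25,0,0,-0.1],[-0.5,0,0,-0.25,0,0,-0.1],[-0.5,0,0,-0.25,0,0,-0.1],[-0.5,0,0,-0.25,0,0,-0.1],[-0.5,0,0,-0.25,0,0,-0.1],[-0.5,0,0,-0.25,0,0,-0.1]]]'

```text
t: 16.9
tool_pos: [0.619, 0.0407, 0.1927]
orientation: [-3.071, -0.66, 0.001]
force: [-0.8, 0.6, -3.3]
opening: 0.0695
```

```bash
python3 st.py
```

```text
{'t': 16.9, 'tool_pos': array([0.619 , 0.0407, 0.1927]), 'force': array([-0.8482,  0.6426, -3.2657]), 'wrist_torque': array([0.228 , 0.2753, 0.3274])} theta -1.1473596872787721 q6 1.130258032386159
```

Emit:
servo_tool --plan '[[[-0.5,0,0,-0.15,0,0,-0.06],[-0.5,0,0,-0.15,0,0,-0.06],[-0.5,0,0,-0.15,0,0,-0.06]]]'

```text
t: 17.2
tool_pos: [0.619, 0.0407, 0.1923]
orientation: [-3.118, -0.384, 0.001]
force: [-0.6, 0.6, -3.3]
opening: 0.0701
```

```bash
python3 st.py
```

```text
{'t': 17.2, 'tool_pos': array([0.619 , 0.0407, 0.1923]), 'force': array([-0.6437,  0.57  , -3.291 ]), 'wrist_torque': array([0.2149, 0.2974, 0.3291])} theta -1.325740715877063 q6 1.308625188473256
```

Emit:
servo_tool --plan '[[[-0.5,0,0,-0.15,0,0,-0.06],[-0.5,0,0,-0.15,0,0,-0.06],[-0.5,0,0,-0.15,0,0,-0.06]]]'

```text
t: 17.5
tool_pos: [0.619, 0.0408, 0.1918]
orientation: [-3.14, -0.102, 0.002]
force: [-0.9, 1.5, -4.0]
opening: 0.0698
```

```bash
python3 st.py
```

```text
{'t': 17.5, 'tool_pos': array([0.619 , 0.0408, 0.1918]), 'force': array([-0.8757,  1.4725, -3.9749]), 'wrist_torque': array([0.1924, 0.3226, 0.3343])} theta -1.505741153090507 q6 1.4886322776825045
```

Emit:
servo_tool --plan '[[[-0.5,0,0,-0.15,0,0,-0.05],[-0.5,0,0,-0.15,0,0,-0.05],[-0.5,0,0,-0.15,0,0,-0.05]]]'

```text
t: 17.8
tool_pos: [0.619, 0.0408, 0.1914]
orientation: [-3.138, 0.133, 0.002]
force: [-0.4, 0.7, -3.3]
opening: 0.0698
```

```bash
python3 st.py
```

```text
{'t': 17.8, 'tool_pos': array([0.619 , 0.0408, 0.1914]), 'force': array([-0.3999,  0.7003, -3.3179]), 'wrist_torque': array([0.2621, 0.2995, 0.3681])} theta -1.6553284319274983 q6 1.6382256146867933
```

Emit:
servo_tool --plan '[[[-0.5,0,0,-0.1,0,0,-0.04],[-0.5,0,0,-0.1,0,0,-0.04],[-0.5,0,0,-0.1,0,0,-0.04]]]'

```text
t: 18.1
tool_pos: [0.619, 0.0408, 0.1911]
orientation: [-3.125, 0.32, 0.002]
force: [-1.6, 1.0, -2.9]
opening: 0.0699
```

```bash
python3 st.py
```

```text
{'t': 18.1, 'tool_pos': array([0.619 , 0.0408, 0.1911]), 'force': array([-1.6085,  0.9563, -2.8665]), 'wrist_torque': array([0.2946, 0.3016, 0.3727])} theta -1.7748858344618792 q6 1.757791701773097
```

Emit:
servo_tool --plan '[[[-0.5,0,0,-0.1,0,0,-0.04],[-0.5,0,0,-0.1,0,0,-0.04],[-0.5,0,0,-0.1,0,0,-0.04]]]'

```text
t: 18.4
tool_pos: [0.619, 0.0408, 0.1908]
orientation: [-3.1, 0.506, 0.002]
force: [-1.5, 0.9, -3.3]
opening: 0.0697
```

```bash
python3 st.py
```

```text
{'t': 18.4, 'tool_pos': array([0.619 , 0.0408, 0.1908]), 'force': array([-1.5474,  0.9127, -3.2609]), 'wrist_torque': array([0.2919, 0.2439, 0.9028])} theta -1.8943344841645815 q6 1.87732246839748
```

Torque jumped to 0.90 Nm, so I'll relieve it at once and check.

Emit:
servo_tool --plan '[[[-0.5,0,0,0,0,0,0.03]]]'

```text
t: 18.5
tool_pos: [0.619, 0.0407, 0.1909]
orientation: [-3.108, 0.46, 0.002]
force: [-1.0, 0.2, -1.4]
opening: 0.0702
```

```bash
python3 st.py
```

```text
{'t': 18.5, 'tool_pos': array([0.619 , 0.0407, 0.1909]), 'force': array([-0.9607,  0.1588, -1.4451]), 'wrist_torque': array([0.1386, 0.3266, 0.1291])} theta -1.8645876611886907 q6 1.8474926493934143
```

The torque fell off elastically, so the screw is probably at about 0.9 Nm, too tight. I'll swing to the bar's other side, loosen slightly, then re-snug in finer steps.

Emit:
servo_tool --plan '[[[-0.5,0,0,0,0,0,0.1],[-0.5,0,0,0,0,0,0.14],[-0.5,0,0,0,0,0,0.14],[-0.5,0,0,0,0,0,0.14],[-0.5,0,0,0,0,0,0.14],[-0.5,0,0,0,0,0,0.14],[-0.5,0,0,0,0,0,0.14],[-0.5,0,0,0,0,0,0.14],[-0.5,0,0,0,0,0,0.14],[-0.5,0,0,0,0,0,0.14],[-0.5,0,0,0,0,0,0.14],[-0.5,0,0,0,0,0,0.14]]]'

```text
t: 19.7
tool_pos: [0.6198, 0.0404, 0.1918]
orientation: [2.449, 1.966, 0.001]
force: [-0.3, 1.0, -0.3]
opening: 0.0694
```

Emit:
servo_tool --plan '[[[-0.5,0,0,0,0,0,0.14],[-0.5,0,0,0,0,0,0.14],[-0.5,0,0,0,0,0,0.14],[-0.5,0,0,0,0,0,0.1],[-0.5,0,0,0,0,0,0]]]'

```text
t: 20.2
tool_pos: [0.6198, 0.0404, 0.1917]
orientation: [1.867, 2.525, 0.001]
force: [0.1, -0.6, -0.7]
opening: 0.0701
```

```bash
python3 st.py
```

```text
{'t': 20.2, 'tool_pos': array([0.6198, 0.0404, 0.1917]), 'force': array([ 0.1238, -0.5696, -0.7409]), 'wrist_torque': array([-0.0815,  0.0633, -0.0451])} theta 0.29734238297715443 q6 -0.31480926410165744
```

Emit:
servo_tool --plan '[[[-0.5,0,0,0,0,0,0.05],[-0.5,0,0,0,0,0,0.05],[-0.5,0,0,0,0,0,0.05],[-0.5,0,0,0,0,0,0.05],[-0.5,0,0,0,0,0,0.03]]]'

```text
t: 20.7
tool_pos: [0.6196, 0.0404, 0.1913]
orientation: [1.569, 2.721, 0.001]
force: [0.3, 0.2, -0.4]
opening: 0.0698
```

```bash
python3 st.py
```

```text
{'t': 20.7, 'tool_pos': array([0.6196, 0.0404, 0.1913]), 'force': array([ 0.2871,  0.2047, -0.4101]), 'wrist_torque': array([-0.044 ,  0.0006, -0.0002])} theta 0.5243675078885669 q6 -0.5418178994591857
```

Emit:
servo_tool --plan '[[[-0.5,0,0,0,0,0,0.03],[-0.5,0,0,0,0,0,0.03]]]'

```text
t: 20.9
tool_pos: [0.6193, 0.0407, 0.191]
orientation: [-1.485, -2.768, -0.001]
force: [-2.4, 3.0, 1.5]
opening: 0.07
```

```bash
python3 st.py
```

```text
{'t': 20.9, 'tool_pos': array([0.6193, 0.0407, 0.191 ]), 'force': array([-2.3694,  3.0279,  1.5123]), 'wrist_torque': array([ 0.2347,  0.412 , -0.117 ])} theta 0.5859082064816786 q6 -0.6031642008288455
```

Emit:
servo_tool --plan '[[[-0.5,0,0,0,0,0,0.02]]]'

```text
t: 21.0
tool_pos: [0.6193, 0.0408, 0.191]
orientation: [-1.457, -2.783, -0.001]
force: [-1.8, 3.2, 2.5]
opening: 0.0695
```

```bash
python3 st.py
```

```text
{'t': 21.0, 'tool_pos': array([0.6193, 0.0408, 0.191 ]), 'force': array([-1.7664,  3.1718,  2.5379]), 'wrist_torque': array([ 0.2782,  0.4624, -0.1692])} theta 0.6063251558556794 q6 -0.6234601444648361
```

Emit:
servo_tool --plan '[[[-0.5,0,0,0,0,0,0.02]]]'

```text
t: 21.1
tool_pos: [0.6193, 0.0408, 0.191]
orientation: [-1.429, -2.797, -0.001]
force: [-3.7, 2.4, 4.0]
opening: 0.0697
```

```bash
python3 st.py
```

```text
{'t': 21.1, 'tool_pos': array([0.6193, 0.0408, 0.191 ]), 'force': array([-3.7421,  2.3652,  4.0107]), 'wrist_torque': array([ 0.2562,  0.6019, -0.2164])} theta 0.6261493732940858 q6 -0.6432351344343191
```

Emit:
servo_tool --plan '[[[-0.5,0,0,0,0,0,0.02]]]'

```text
t: 21.2
tool_pos: [0.6193, 0.0407, 0.1911]
orientation: [-1.401, -2.812, -0.001]
force: [-3.8, 3.0, 4.4]
opening: 0.0698
```

```bash
python3 st.py
```

```text
{'t': 21.2, 'tool_pos': array([0.6193, 0.0407, 0.1911]), 'force': array([-3.8123,  3.0492,  4.4429]), 'wrist_torque': array([ 0.3554,  0.71  , -0.3092])} theta 0.646313365340235 q6 -0.6634396374871898
```

Loosening torque went -0.12 → -0.31 Nm over 0.06 rad. That fits torque = 0.35 drag ± lead (2.55 mm/rad) × pad force, so the pad force is now about 15 N. I'll swing back and re-snug in small steps to 0.6 Nm, about 98 N.

Emit:
servo_tool --plan '[[[-0.5,0,0,0,0,0,-0.05],[-0.5,0,0,0,0,0,-0.14],[-0.5,0,0,0,0,0,-0.14],[-0.5,0,0,0,0,0,-0.14],[-0.5,0,0,0,0,0,-0.14],[-0.5,0,0,0,0,0,-0.14],[-0.5,0,0,0,0,0,-0.14],[-0.5,0,0,0,0,0,-0.14],[-0.5,0,0,0,0,0,-0.14],[-0.5,0,0,0,0,0,-0.14],[-0.5,0,0,0,0,0,-0.14],[-0.5,0,0,0,0,0,-0.14]]]'

```text
t: 22.4
tool_pos: [0.6195, 0.04, 0.1904]
orientation: [2.991, 0.959, -0.0]
force: [-0.9, -0.2, 0.6]
opening: 0.0698
```

Emit:
servo_tool --plan '[[[-0.5,0,0,0,0,0,-0.14],[-0.5,0,0,0,0,0,-0.14],[-0.5,0,0,0,0,0,-0.14],[-0.5,0,0,0,0,0,-0.12],[-0.5,0,0,0,0,0,-0.08],[-0.5,0,0,0,0,0,0]]]'

```text
t: 23.0
tool_pos: [0.6195, 0.0401, 0.1904]
orientation: [3.141, 0.008, 0.0]
force: [-0.1, 0.5, -0.4]
opening: 0.0697
```

```bash
python3 st.py
```

```text
{'t': 23.0, 'tool_pos': array([0.6195, 0.0401, 0.1904]), 'force': array([-0.0919,  0.4714, -0.4334]), 'wrist_torque': array([-0.011 ,  0.1501, -0.005 ])} theta -1.565957333713719 q6 1.5482890852292823
```

Emit:
servo_tool --plan '[[[-0.5,0,0,0,0,0,-0.05],[-0.5,0,0,0,0,0,-0.05],[-0.5,0,0,0,0,0,-0.04],[-0.5,0,0,0,0,0,-0.02]]]'

```text
t: 23.4
tool_pos: [0.6194, 0.0402, 0.1905]
orientation: [3.132, -0.24, 0.0]
force: [-0.6, 0.1, 0.2]
opening: 0.0699
```

```bash
python3 st.py
```

```text
{'t': 23.4, 'tool_pos': array([0.6194, 0.0402, 0.1905]), 'force': array([-0.6103,  0.1464,  0.1835]), 'wrist_torque': array([0.0035, 0.1346, 0.0024])} theta -1.7237305803849114 q6 1.7061930705656272
```

Emit:
servo_tool --plan '[[[-0.5,0,0,0,0,0,-0.02],[-0.5,0,0,0,0,0,-0.02]]]'

```text
t: 23.6
tool_pos: [0.6191, 0.0404, 0.1905]
orientation: [3.127, -0.305, -0.001]
force: [-3.2, 1.0, -0.4]
opening: 0.0699
```

```bash
python3 st.py
```

```text
{'t': 23.6, 'tool_pos': array([0.6191, 0.0404, 0.1905]), 'force': array([-3.1661,  0.9948, -0.3732]), 'wrist_torque': array([0.1413, 0.5724, 0.1071])} theta -1.764963733121358 q6 1.747559561362213
```

Emit:
servo_tool --plan '[[[-0.5,0,0,0,0,0,-0.02]]]'

```text
t: 23.7
tool_pos: [0.6189, 0.0405, 0.1905]
orientation: [3.123, -0.336, -0.002]
force: [-3.0, 0.1, 0.0]
opening: 0.0698
```

```bash
python3 st.py
```

```text
{'t': 23.7, 'tool_pos': array([0.6189, 0.0405, 0.1905]), 'force': array([-2.9765,  0.1214,  0.028 ]), 'wrist_torque': array([0.0854, 0.6626, 0.4243])} theta -1.7853504593365845 q6 1.7680237622099038
```

Contact and climbing (0.42). Smaller steps from here.

Emit:
servo_tool --plan '[[[-0.5,0,0,0,0,0,-0.015]]]'

```text
t: 23.8
tool_pos: [0.619, 0.0406, 0.1905]
orientation: [3.121, -0.36, -0.002]
force: [-3.2, 0.5, 0.0]
opening: 0.0698
```

```bash
python3 st.py
```

```text
{'t': 23.8, 'tool_pos': array([0.619 , 0.0406, 0.1905]), 'force': array([-3.185 ,  0.5458,  0.0342]), 'wrist_torque': array([0.1222, 0.7115, 0.4654])} theta -1.8004473127263951 q6 1.7832221955006153
```

Emit:
servo_tool --plan '[[[-0.5,0,0,0,0,0,-0.02]]]'

```text
t: 23.9
tool_pos: [0.619, 0.0405, 0.1904]
orientation: [3.117, -0.391, -0.002]
force: [-3.3, 0.5, -0.8]
opening: 0.0698
```

```bash
python3 st.py
```

```text
{'t': 23.9, 'tool_pos': array([0.619 , 0.0405, 0.1904]), 'force': array([-3.3239,  0.4576, -0.7806]), 'wrist_torque': array([0.088 , 0.7961, 0.494 ])} theta -1.82059941383655 q6 1.8033667395595931
```

Emit:
servo_tool --plan '[[[-0.5,0,0,0,0,0,-0.02]]]'

```text
t: 24.0
tool_pos: [0.619, 0.0405, 0.1904]
orientation: [3.113, -0.423, -0.002]
force: [-3.9, 0.8, -1.1]
opening: 0.0697
```

```bash
python3 st.py
```

```text
{'t': 24.0, 'tool_pos': array([0.619 , 0.0405, 0.1904]), 'force': array([-3.8791,  0.8119, -1.1188]), 'wrist_torque': array([0.0496, 0.8407, 0.6369])} theta -1.8410850903567482 q6 1.8238574530926595
```

0.62–0.64 Nm (about 10.5 N at the bar's end): on target. I'll release, lift clear and check.

Emit:
servo_tool --plan '[[[-0.5,0,0,0,0,0,0.03],[-0.5,0,0,0,0,0,0.1],[-0.5,0,0,0,0,0,0.1],[-0.5,0,0,30,0,0,0],[-0.5,0,0,40,0,0,0],[-0.5,-45,0,0,0,0,0],[-0.5,-45,0,0,0,0,0],[-0.5,-45,0,0,0,0,0],[-0.5,-45,0,0,0,0,0],[-0.5,0,45,0,0,0,0],[-0.5,0,45,0,0,0,0],[-0.5,0,45,0,0,0,0]]]'

```text
t: 25.2
tool_pos: [0.4397, 0.1766, 0.2619]
orientation: [-3.14, 0.066, -0.006]
force: [0.7, -0.3, 0.9]
opening: 0.0695
```

Emit:
servo_tool --plan '[[[-0.5,0,45,0,0,0,0],[-0.5,0,45,0,0,0,0],[-0.5,0,45,0,0,0,0],[-0.5,0,0,0,0,0,0],[-0.5,0,0,0,0,0,0]]]'

```text
t: 25.7
tool_pos: [0.4394, 0.3113, 0.2607]
orientation: [3.141, -0.059, 0.001]
force: [-0.7, -1.2, 0.4]
opening: 0.0702
```

```bash
python3 st.py; python3 - <<'E'
from h import *
import cv2
T=eyes.read_camera("top")[180:300,250:370,::-1];S=eyes.read_camera("scene")[220:340,250:370,::-1]
cv2.imwrite("pics/f.png",np.hstack([cv2.resize(i,(400,400),interpolation=cv2.INTER_CUBIC) for i in(T,S)]))
cv2.imwrite("pics/f_top.png",cv2.resize(T,None,fx=5,fy=5,interpolation=cv2.INTER_CUBIC))
E
```

```text
{'t': 25.7, 'tool_pos': array([0.4394, 0.3113, 0.2607]), 'force': array([-0.7231, -1.1759,  0.45  ]), 'wrist_torque': array([-0.0676,  0.1635, -0.0057])} theta -1.6086362942156602 q6 2.1300972173874473
```

View pics/f.png

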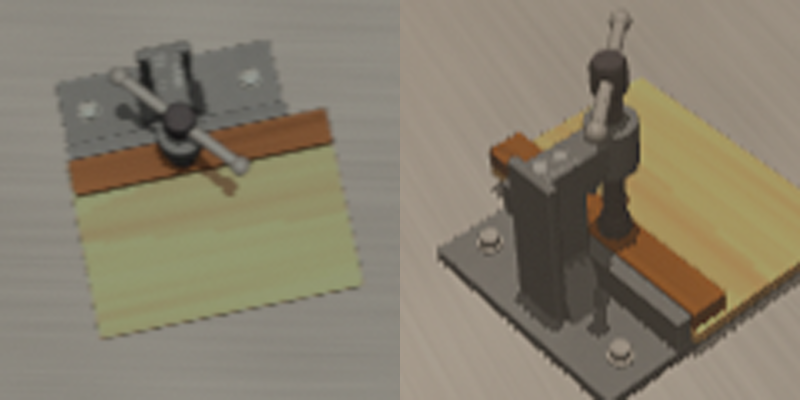

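The final view has the pad seated on the cleat (right half, about (617,232)). The cleat's far edge, (68,160)–(327,109), and the board's near edge, (102,338)–(362,287), are unchanged since the flush check. The gripper is clear.

```bash
python3 -c "
from plant import job
print(job.close_job())"
```

```text
the job is handed in; nothing more can be done
None
```

The board and cleat are pushed home, the clamp is snugged to about 0.63 Nm (about 10.5 N at the bar's end), and the job is handed in. The one doubt is a brief overshoot while tightening, described below.

- **Pushing home:** I pushed the board with two open fingertips until it stopped firmly. The measured wrist force reached about 22 N horizontally, and about 28 N counting its vertical part; the limit is 30 N. Afterwards the cleat's far face measured 16–17 mm (fence 16 mm) and the board's near edge -143 to -145 mm (home -144 mm). Both were within 0.01 rad of the clamp.
- **Clamping:** I turned the bar clockwise with both fingers. The free drag was 0.33–0.37 Nm, as described.
- **Overshoot:** on first contact one 0.12 rad step took the torque to 0.90 Nm. By my estimate that is about 215 N on the cleat, under but close to the 230 N crushing limit. I could not measure the pad force directly.
- **Correction:** I backed the bar off to about 15 N, then re-tightened in 0.02 rad steps to 0.62–0.64 Nm. That puts about 105–115 N on the cleat, a level at which I expect the screw to hold.
- **Last checks:** in the final picture the pad sits on the cleat, and the cleat and board edges are where they were at the flush check. The gripper was clear of everything, with only noise-level force. It took 25.7 s. I did not re-check the tin, jar and hammer, but the arm never went near them at their height.

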